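# Wind down the book press

## Task

A newly glued book lies between its pressing boards in the book press. With one fingertip, push the arms of the press handle round clockwise (seen from above) until the platen is screwed down firmly on the upper board and the handle will turn no further, then take the finger away. Only push, with nothing but the fingers; pick nothing up, do not shift the book or its boards, and leave the mending things around the press where they are.

Things in the scene. Friction and masses are not known exactly. Their poses are not given: they have to be found in the camera images.
- press: bench book press, fixed: bed 220 x 300 mm, top at 24 mm above the table; columns 22 mm thick at 130 mm to its left and right; crosshead 55 x 310 mm on them, top at 182 mm (nuts up to 200 mm), the upright screw through its middle. Origin at table height on the screw's axis; own x to its back, y to its left, z up
- platen: flat steel pressing plate, 180 x 216 x 14 mm, level, on the lower end of the screw, moves only up and down; origin at the centre of its underside. It sinks 12 mm for each full clockwise turn of the handle and starts 4 to 9 mm above the upper board
- handle (a joint): turn of the handle about the upright screw in rad, growing clockwise seen from above, which lowers handle and platen together, 12 mm a turn. Starts at 0.3 to 2.3; the platen meets the board at about 4.7 and there the handle comes to a firm stop. It stays where it is left. Turning takes 5 to 7 N at 55 mm from the axis; some 15 N there makes it firm
- handle_hub (a point): point on the screw's axis at the height of the handle's arms (244 mm above the table when wound down, up to 9 mm more at the start). The hub is 42 mm across and 18 mm higher than this point. Four level steel arms 11 mm thick stand out at right angles, each with a black 28 mm ball centred 95 mm from the axis; the gaps between them are open for 40 mm below the arms
- handle_knob (a point): centre of the ball at the end of one of the four arms, 95 mm from the screw's axis at arm height; the other arms stand at 90, 180 and 270 degrees from it
- lower_board: plywood pressing board, 158 x 216 x 9 mm, loose on the press bed under the book; origin at the centre of its underside
- book: blue cloth hardback, 152 x 212 x 30 mm, lying loose between the two boards, its spine to the front; origin at the centre of its underside
- upper_board: plywood pressing board, 158 x 216 x 9 mm, loose on top of the book, under the platen; origin at the centre of its underside, its top lies 72 mm above the table
- glue_bottle: white glue bottle, 54 mm across, 150 mm tall, standing beside the press; origin at the centre of its foot
- paste_brush: flat brush lying on the table on the other side of the press; origin under its middle
- paste_jar: glass jar with a steel lid, 68 mm across, 75 mm tall, standing near the brush; origin at the centre of its foot
- bone_folder: white flat folding tool, 150 x 22 x 5 mm, lying in front of the press; origin under its centre
- book_weight: cloth-covered weight, 60 x 110 x 50 mm with a steel knob on top (82 mm high in all), behind the press; origin under its centre
- pencil_pot: empty dark steel pot, 76 mm across, 100 mm tall, towards the left edge of the table; origin at the centre of its foot
- paperback: paperback book lying flat, 112 x 180 x 23 mm, towards the right edge of the table; origin under its centre

How it is judged:
By the outcome, as a careful person would: the job done as asked, in the order asked, and still so for the second after the job is handed in, with the robot touching nothing.
It also fails if it takes over 48 s, if anything falls off the work surface, if the arm or the gripper's body presses on something with over 40 N, if the wrist force passes 120 N, or if a joint passes its speed limit or range.

## Robot

A 7-joint arm with a two-finger parallel gripper is mounted at the origin on the work surface. World frame = base frame: x ahead of the robot, y to its left, z up, the work surface at z = 0. Lengths are in m, angles in rad, forces in N, time in s.
With the tool pointing down it reaches from about 0.425 to 1.025 m from the base axis. Payload 3.6 kg.
Tool frame: the origin (TCP) lies midway between the tips of the shut fingers; the grasp point (between the pads) lies robot.grip_point_offset behind it (robot.grip_point_offset is the distance from the TCP to the grasp point, in m); z points along the fingers, y is the line along which they close (so a half turn about z gives the same grasp; the last joint's range is limited). The gripper opens to 85 mm and grips with 20 to 120 N. Pads are 22 mm wide; open, the fingers measure 114 mm over their backs; the gripper's body (76 mm by 85 mm) begins 54 mm behind the grasp point. The pads swing forward as they close: fully open they stand 13 mm farther back than shut.
Start: joints at [1.02, 0.591, 0.048, 1.609, -0.033, 0.943, -0.034], TCP at [0.32, -0.65, 0.231] pointing down, gripper open.
Joint ranges: [-2.69, 2.69], [-0.47, 2.24], [-1.27, 1.36], [0.19, 2.51], [-1.53, 4.68], [0.08, 2.07], [-3.09, 3.09]. Speed limits (rad/s): [2.57, 2.57, 3.14, 3.14, 3.14, 3.14, 3.14].

## Interface

Orientations are given as [roll, pitch, yaw] about the fixed x, y, z axes, in that order (R = Rz(yaw) Ry(pitch) Rx(roll)).
In Python, from station import robot, move_gripper, kin, sensors, eyes, ticket gives the robot as it stands. Calls block until the motion is done:
- robot.move_ptp(position, orientation): joint-space move of the TCP to a pose.
- robot.line_to(position, rot=None, velocity=0.15, max_force=None): straight line of the TCP; rot=None keeps the orientation; velocity is the mean speed in m/s. With max_force (N) it stops when the force on the tool has changed by that much, and returns True; else False.
- robot.move_j(angles): joint-space move.
- move_gripper(opening, force=None): finger opening in m; force is the grip in N (None keeps the last); returns when the fingers have stopped.
- robot.sleep(seconds).
- kin.solve_ik(position, orientation): joint angles nearest the present ones, or None.
- sensors.get_state(): the state.
- eyes.snapshot(name): name is "scene" or "top"; returns (picture, depth): 400x640x3 uint8, red, green, blue; 400x640 float32, m along the optical axis (not along the pixel's ray), 0 where there is no reading.
- eyes.camera_model(name): a dict with "intrinsics" (3x3 intrinsics, pixels), "origin" and "attitude" of the camera in the world. Camera axes: x right, y down, z forward; pixel columns grow to the right and rows downward; lengths in m; the calibration is good to about 2 mm. A picture is of the moment at which its call begins. camera_model takes no time and is no camera call.
A pose or a line that the arm cannot do raises robot.PlanningError and nothing moves.
- ticket.close_job(): hands the job in; it is judged then, once.
The state is a dict: "time_s": time; "joints": joint angles; "qd": joint speeds; "effort": joint torques, N m; "position": TCP position; "tool_rot": TCP orientation; "wrist_force": force on the tool from outside, world axes, zero at the start; "moment": the same for the moment, N m; "gripper_width": finger opening in m; "gripper_force": force on a finger pad.
Only numpy, scipy, OpenCV 4.12 (cv2) and the standard library are available. Lean on these libraries where they do the work, as an engineer would, in place of code of your own. Each camera call takes 0.05 s, during which the arm holds its last target. There are 200 camera calls.

## Working session

There is one attempt and no reset: what is moved stays moved. The work goes in short steps, each a Python script; the robot and the scene stay as the last script left them, time stands still between calls to the robot, and variables do not carry over. Pictures are saved under pics/ and viewed, at most 10 in all, crops included, and the job is handed in when it is done.

```bash
mkdir -p pics; ls; python3 - <<'E'
from station import robot, eyes, sensors
import cv2,numpy as np
for n in("scene","top"):
    p,d=eyes.snapshot(n); cv2.imwrite(f"pics/{n}0.png",p[:,:,::-1]); np.savez(f"pics/{n}0.npz",p=p,d=d)
    print(n,eyes.camera_model(n))
print(sensors.get_state()["time_s"],robot.grip_point_offset)
E
```

```text
pics
scene {'intrinsics': array([[515.01723467,   0.        , 318.23576646],
       [  0.        , 515.01723467, 195.23302609],
       [  0.        ,   0.        ,   1.        ]]), 'origin': array([1.29747147, 1.0838202 , 1.17116809]), 'attitude': array([-2.21154284,  0.018727  ,  2.55475811])}
top {'intrinsics': array([[376.16897756,   0.        , 323.41810794],
       [  0.        , 376.16897756, 197.83783474],
       [  0.        ,   0.        ,   1.        ]]), 'origin': array([ 0.42457258, -0.00742675,  1.53984945]), 'attitude': array([-3.02806146, -0.00421436, -1.54294518])}
0.1 0.0187
```

View pics/top0.png

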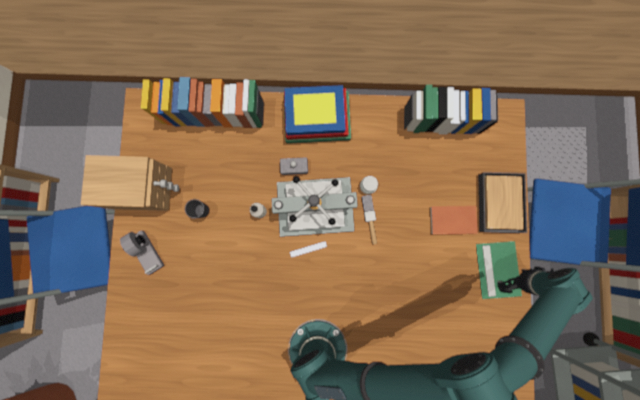

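View pics/scene0.png

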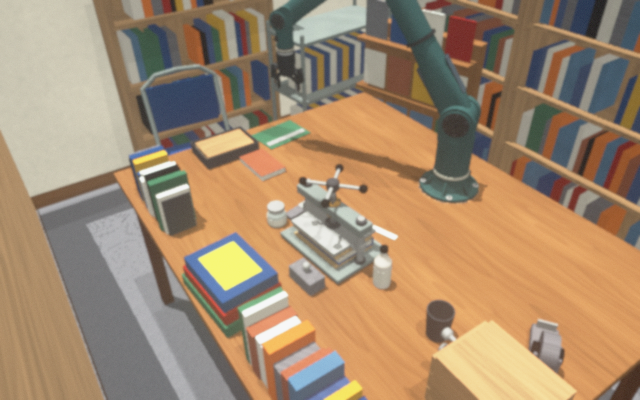

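```bash
cat >h.py <<'E'
import numpy as np,cv2
from scipy.spatial.transform import Rotation as R
from station import eyes
def pt(n,u,v,z):
    "pixel -> world on plane of height z"
    m=eyes.camera_model(n);K=m["intrinsics"]
    r=R.from_euler("xyz",m["attitude"]).apply(np.linalg.inv(K)@[u,v,1]);o=m["origin"]
    return o+r*(z-o[2])/r[2]
def cloud(n,d):
    m=eyes.camera_model(n);K=m["intrinsics"]
    v,u=np.mgrid[:d.shape[0],:d.shape[1]]
    c=np.stack([(u-K[0,2])*d/K[0,0],(v-K[1,2])*d/K[1,1],d],-1)
    return R.from_euler("xyz",m["attitude"]).apply(c.reshape(-1,3)).reshape(c.shape)+m["origin"]
E
python3 - <<'E'
from h import *
p=np.load("pics/top0.npz");im=p["p"][160:250,265:385,::-1]
cv2.imwrite("pics/crop.png",cv2.resize(im,None,fx=6,fy=6,interpolation=cv2.INTER_CUBIC))
c=cloud("top",p["d"])[160:250,265:385]
k=(c[...,2]>.225)&(c[...,2]<.30)
q=c[k];print(len(q),q.min(0),q.max(0),np.median(q,0))
ks=k&(p["p"][160:250,265:385].max(-1)<60)
n,l,s,ce=cv2.connectedComponentsWithStats(ks.astype(np.uint8))
for i in range(1,n):
    if s[i,4]>5: print(s[i,4],ce[i]+[265,160],c[l==i].mean(0),c[l==i][:,2].max())
E
```

```text
541 [ 0.48194757 -0.05776207  0.24632044] [0.64766346 0.10702221 0.27610477] [0.56125937 0.02338888 0.25940304]
23 [295.82608696 179.        ] [0.63273281 0.08782625 0.26262122] 0.2672390431088296
21 [334.61904762 182.23809524] [ 0.62503311 -0.04565464  0.26419689] 0.2690427684860064
27 [292.33333333 218.        ] [0.4983672  0.09474552 0.26372373] 0.2695459180241373
24 [331.45833333 221.125     ] [ 0.49151219 -0.038221    0.26351531] 0.27005203798497135
```

View pics/crop.png

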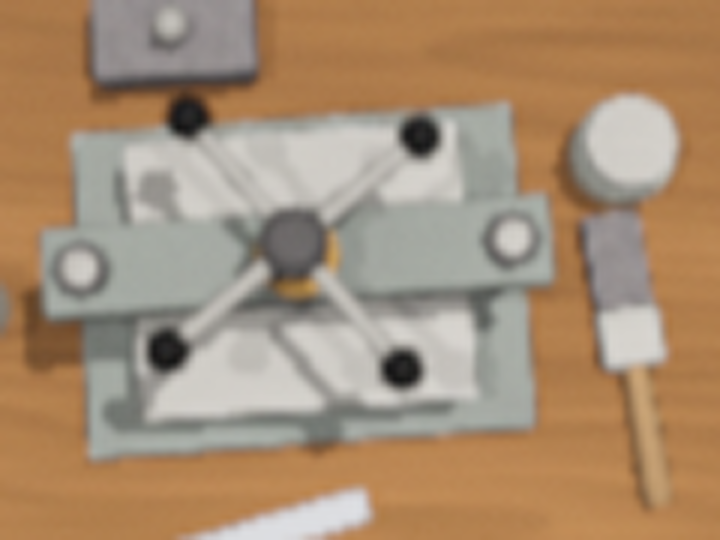

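The hub is at about (0.562, 0.025) with arms at 42° + 90k. The ball radius measures 95 mm, matching the spec. Arm height is about 0.252. I'll go into the right-hand gap with the fingers shut.

```bash
python3 - <<'E'
from h import *
from station import robot, move_gripper, kin, sensors
s=sensors.get_state();print(s["tool_rot"],s["time_s"])
C=np.array([.562,.0247]);a=np.deg2rad(-93)
p=C+.06*np.array([np.cos(a),np.sin(a)])
rot=[np.pi,0,0]
for yaw in(0,np.pi/2,-np.pi/2,np.pi): print(yaw,kin.solve_ik([*p,.235],[np.pi,0,yaw]))
move_gripper(0)
robot.line_to([.32,-.65,.40],velocity=.2)
yaw=s["tool_rot"][2]
robot.move_ptp([*p,.36],s["tool_rot"])
s=sensors.get_state();print(s["position"],s["tool_rot"],s["joints"],s["wrist_force"],s["time_s"])
p,d=eyes.snapshot("scene");cv2.imwrite("pics/s1.png",cv2.resize(p[60:300,200:480,::-1],None,fx=2.5,fy=2.5))
E
```

```text
[-3.13950997e+00  1.24548179e-04  4.57879081e-01] 0.1
0 [-0.03116073  0.37981391  0.01729896  1.98170422 -0.00911781  0.78014683
 -1.57940959]
1.5707963267948966 [ 0.26670621  0.40156424 -0.37508452  1.96877768  0.19967578  0.80655516
 -0.22011049]
-1.5707963267948966 [-0.37729393  0.41382732  0.48214324  1.99626774 -0.26505278  0.79200202
 -2.88364416]
3.141592653589793 [ 0.50784007  0.46095139 -0.71023939  1.95889695  0.3920773   0.86175979
  1.15935093]
[ 0.55908336 -0.03662534  0.3599748 ] [-3.14001446e+00  2.31038376e-04  4.55680538e-01] [ 0.23140248  0.2652086  -0.30829623  1.82691844  0.08952485  1.06394924
 -1.22547944] [ 0.45542063 -0.20236562 -0.73071181] 4.2083
```

View pics/s1.png

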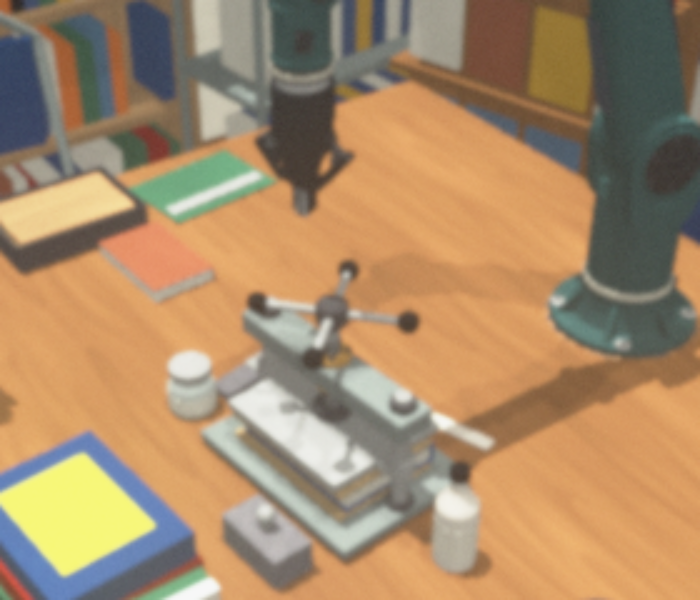

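```bash
python3 - <<'E'
from h import *
from station import sensors
t=np.array(sensors.get_state()["position"]);p,d=eyes.snapshot("scene")
c=cloud("scene",d)-t
r=np.hypot(c[...,0],c[...,1]);k=(r<.1)&(c[...,2]>-.02)&(d>0)&(c[...,2]<.15)
for z in np.arange(-.01,.09,.006):
    m=k&(abs(c[...,2]-z)<.003)
    print(round(z,3),m.sum(),(np.percentile(r[m],90).round(3) if m.sum() else None))
E
```

```text
-0.01 0 None
-0.004 0 None
0.002 5 0.013
0.008 14 0.015
0.014 12 0.018
0.02 22 0.015
0.026 18 0.016
0.032 11 0.016
0.038 19 0.017
0.044 17 0.027
0.05 34 0.03
0.056 52 0.038
0.062 41 0.04
0.068 43 0.045
0.074 50 0.05
0.08 49 0.054
0.086 70 0.058
```

The fingers are slim (17 mm or less) up to 40 mm above the tip, so they clear the hub. Next I'll push round.

```bash
cat > push.py <<'E'
from h import *
from station import robot, sensors
C=np.array([.562,.0247])
def P(a,z,r=.06): return [C[0]+r*np.cos(a),C[1]+r*np.sin(a),z]
if robot.line_to(P(np.deg2rad(-93),.236),velocity=.1,max_force=10):
    raise SystemExit("touched on descent")
b=np.array(sensors.get_state()["wrist_force"])
a=np.deg2rad(-93);n=0
while n<60:
    n+=1;a-=np.deg2rad(6)
    z=.236-.012*n*np.deg2rad(6)/(2*np.pi)
    hit=robot.line_to(P(a,z),velocity=.05,max_force=22)
    s=sensors.get_state();f=np.array(s["wrist_force"])-b
    e=np.array([np.sin(a),-np.cos(a)])          # clockwise tangent
    ft=-f[:2]@e; fr=f[:2]@[np.cos(a),np.sin(a)]
    print(n,round(np.rad2deg(a)),hit,"ft %.1f fr %.1f fz %.1f lag %.1fmm"%(ft,fr,f[2],1e3*(np.array(P(a,z))[:2]-s["position"][:2])@e),round(s["time_s"],1))
    if hit or ft>20 or abs(f[2])>10 or abs(fr)>15 or s["time_s"]>38: break
np.save("a.npy",[a,z])
E
python3 push.py
```

```text
1 -99 False ft -0.7 fr -0.6 fz -0.3 lag -0.4mm 6.0
2 -105 False ft -0.7 fr -0.2 fz -1.3 lag -0.5mm 6.2
3 -111 False ft -0.4 fr 0.6 fz 0.1 lag -0.4mm 6.5
4 -117 False ft -0.2 fr 0.8 fz -0.8 lag -0.4mm 6.8
5 -123 False ft 1.1 fr 0.0 fz -1.3 lag 0.5mm 7.1
6 -129 False ft 1.6 fr 0.1 fz 0.7 lag 0.1mm 7.3
7 -135 False ft 0.5 fr 0.3 fz 0.1 lag -0.4mm 7.6
8 -141 False ft 1.1 fr -0.6 fz 1.0 lag -0.2mm 7.9
9 -147 False ft 1.9 fr 0.5 fz -0.7 lag -0.2mm 8.2
10 -153 False ft 0.7 fr -0.1 fz -0.4 lag -0.3mm 8.4
11 -159 False ft 2.0 fr -1.2 fz -0.6 lag -0.3mm 8.7
12 -165 False ft 1.4 fr -1.0 fz 0.1 lag -0.3mm 9.0
13 -171 False ft 1.7 fr 0.4 fz -0.5 lag -0.3mm 9.3
14 -177 False ft 1.2 fr 0.0 fz -1.0 lag -0.3mm 9.6
15 -183 False ft 1.1 fr -0.3 fz -0.3 lag -0.3mm 9.8
16 -189 False ft 1.4 fr 1.1 fz -0.9 lag -0.3mm 10.1
17 -195 False ft 1.9 fr -0.1 fz -0.8 lag -0.3mm 10.4
18 -201 False ft 1.3 fr -0.4 fz -1.0 lag -0.3mm 10.7
19 -207 False ft 1.5 fr -0.6 fz -1.7 lag -0.2mm 10.9
20 -213 False ft 1.2 fr 0.5 fz -2.1 lag -0.2mm 11.2
21 -219 False ft 2.0 fr -0.4 fz -1.8 lag -0.3mm 11.5
22 -225 False ft 1.2 fr 0
[... 489 characters left out ...]
ag -0.1mm 14.2
32 -285 False ft 1.7 fr -0.6 fz -1.2 lag -0.3mm 14.5
33 -291 False ft 2.7 fr -1.5 fz -0.3 lag -0.3mm 14.8
34 -297 False ft 2.7 fr -0.9 fz -1.8 lag -0.4mm 15.1
35 -303 False ft 2.6 fr -0.8 fz -0.3 lag -0.4mm 15.3
36 -309 False ft 2.6 fr -0.2 fz -1.6 lag -0.4mm 15.6
37 -315 False ft 3.1 fr -1.9 fz -0.3 lag -0.3mm 15.9
38 -321 False ft 2.0 fr -1.2 fz -1.1 lag 0.0mm 16.1
39 -327 False ft 3.1 fr -1.6 fz -1.4 lag -0.0mm 16.4
40 -333 False ft 3.3 fr -1.2 fz -1.7 lag -0.0mm 16.7
41 -339 False ft 7.7 fr -3.2 fz 0.8 lag 2.9mm 17.0
42 -345 False ft 12.1 fr -6.3 fz 2.8 lag 6.7mm 17.2
43 -351 False ft 16.6 fr -8.4 fz 2.7 lag 10.5mm 17.5
44 -357 False ft 21.2 fr -11.4 fz 4.8 lag 14.2mm 17.8
```

The stop came at about −335° (roughly 3.7 rad of turn), and I pushed past it to 21 N. Next I'll back off, lift and check.

```bash
python3 - <<'E'
from push_h import * if False else None
E
python3 - <<'E'
from h import *
from station import robot, sensors
C=np.array([.562,.0247]);P=lambda a,z:[C[0]+.06*np.cos(np.deg2rad(a)),C[1]+.06*np.sin(np.deg2rad(a)),z]
z=np.load("a.npy")[1]
robot.sleep(.3);s=sensors.get_state();print(s["position"],s["wrist_force"])
for a in(-338,-327,-318): robot.line_to(P(a,z),velocity=.05)
print(sensors.get_state()["wrist_force"])
robot.line_to(P(-318,.36),velocity=.12,max_force=12)
robot.line_to([.5,-.35,.40],velocity=.25)
s=sensors.get_state();print(s["position"],s["wrist_force"],s["time_s"])
p,d=eyes.snapshot("top");q,_=eyes.snapshot("scene")
cv2.imwrite("pics/e.png",np.vstack([cv2.resize(p[160:250,240:390,::-1],(500,300)),cv2.resize(q[140:300,230:480,::-1],(500,300))]))
c=cloud("top",d)[160:250,265:385];k=((c[...,2]>.225)&(c[...,2]<.3)&(p[160:250,265:385].max(-1)<60))
n,l,st,ce=cv2.connectedComponentsWithStats(k.astype(np.uint8))
for i in range(1,n):
    if st[i,4]>5:
        m=c[l==i].mean(0);print(m,np.rad2deg(np.arctan2(m[1]-C[1],m[0]-C[0])))
E
```

```text
[0.61723831 0.04184706 0.22776412] [-12.20015409  20.24530811   6.34111246]
[-0.546477   -0.70038586 -0.19417747]
[ 0.50063898 -0.34835772  0.39989172] [0.48425585 0.23544764 0.11958172] 22.5
[0.65579477 0.03194215 0.25715708] 4.415203933618518
[ 0.56853645 -0.0701413   0.25580173] -86.05741628791185
[0.5530072  0.11984928 0.255166  ] 95.39913309889376
[0.46679604 0.01837435 0.25546466] -176.19867416766593  File "<stdin>", line 1
    from push_h import * if False else None
                         ^^
SyntaxError: invalid syntax
```

View pics/e.png

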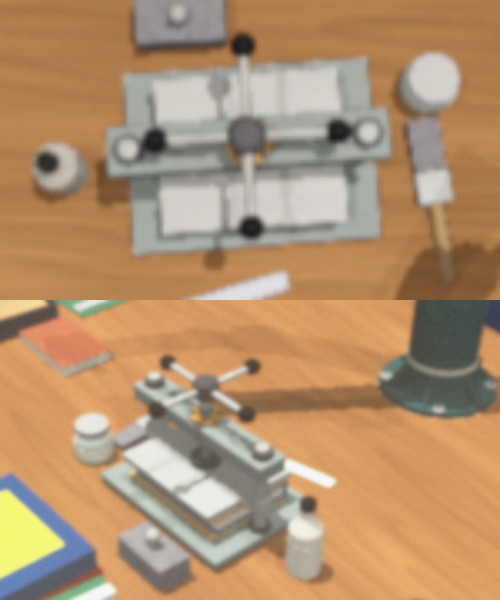

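The picture shows the arms square to the press, and the balls are about 8 mm lower, against 7.2 mm expected for 217°. Everything around the press is where it was.

```bash
python3 -c "
from station import ticket
print(ticket.close_job())"
```

```text
the job is handed in; nothing more can be done
None
```

I turned the press handle about 217° clockwise to its firm stop, pushing about 21 N against it. I then took the finger away, saw nothing around the press moved, and handed in the job at about 22.5 s.

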